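# Wedge the rocking parts chest

### The job

The little wooden parts chest rocks because its front right leg (the one nearest you on your right) is too short: with the fingertips press down on the chest's top above that leg until you feel it rock, and let it come back. Then push the wooden wedge along the bench, thin end first, under the short leg until it is snug, and press firmly on the same corner again for a second to make sure that the chest no longer rocks; leave the wedge in place and back off. Only push and press: do not grip, lift or tip over anything, do not shove the chest out of place or jack it up, and leave the other things alone.

Things in the scene. Friction and masses are not known exactly. Their poses are not given: they have to be found in the camera images.
- parts_chest: loose low wooden parts chest, drawer knobs on its front (-x). Top 244 (x) x 308 (y) mm, 80 mm up; four legs 36 mm square at x = +-100, y = +-130 mm; that at (-100, -130), front right, is 15 to 21 mm too short, hangs clear. Origin: on the bench under its centre; x to its back, y left. About 2.5 kg, heavier back left: stands level, rocks 0.08 to 0.13 rad at 2 to 12 N on that corner (least if the fingertip moves along with it), comes back
- chest_corner (a point): point on the chest's top surface straight above the middle of the short leg, 80 mm above the bench when level; when the chest rocks it sinks 13 to 20 mm and shifts half as much outward, away from the chest's centre. A level push of more than about 10 N would slide the chest
- wedge: plain pale wooden wedge, flat on the bench to the right of the chest, thin end roughly towards the short leg: 140 mm long, 48 wide, 12 mm high at the thin end rising evenly to 45 mm. Origin: underside centre; the thin end points along its own (-0.616, -0.788, 0). About 0.11 kg; holds by friction once tight
- wedge_thin (a point): middle of the wedge's thin end face, 6 mm above the bench. The wedge meets the leg when its thin end is about 13 to 40 mm past the leg's outer (right) face; from there a push of 6 to 8 N makes it snug
- wedge_thick (a point): middle of the wedge's thick end face (where it is pushed), 22.5 mm above the bench; the face is 48 mm wide, 45 mm high
- tape_measure: yellow tape measure, 51x89x64 mm, loose bystander; origin under its centre
- rosewood_block: plain wooden offcut, 56x80x40 mm, loose bystander (not the wedge); origin under its centre
- jar_pegs: small round jar, 52 mm across, 48 mm tall, loose bystander; origin under its centre
- nut_blank: small flat bone-coloured blank, 41x47x10 mm, loose bystander; origin under its centre
- sanding_block: brown sanding block, 89x124x29 mm, loose bystander; origin under its centre
Not all that is in view belongs to the job. Leave any purple look-alike of the wedge alone.

How it is judged:
By the outcome, as a careful person would: the job done as asked, in the order asked, and still so for the second after the job is handed in, with the robot touching nothing.
It also fails if it takes over 58 s, if anything falls off the work surface, if the arm or the gripper's body presses on something with over 40 N, if the wrist force passes 120 N, or if a joint passes its speed limit or range.

### The arm

A 6-joint arm with a two-finger parallel gripper is mounted at the origin on a cart in front of the work surface, level with it; the furniture and walls round the work are solid. World frame = base frame: x ahead of the robot, y to its left, z up, the work surface at z = 0. Lengths are in m, angles in degrees, forces in N, time in s.
With the tool pointing down it reaches from about 0.4 to 0.825 m from the base axis. Payload 7 kg.
Tool frame: the origin (TCP) lies midway between the tips of the shut fingers; the grasp point (between the pads) lies 19 mm behind it; z points along the fingers, y is the line along which they close (so a half turn about z gives the same grasp; the last joint's range is limited). The gripper opens to 88 mm and grips with 3 to 60 N. Pads are 19 mm wide; open, the fingers measure 130 mm over their backs; the gripper's body (78 mm by 193 mm) begins 47 mm behind the grasp point.
Start: joints at [85.892, 20.546, 0.682, 0, -70.136, -16.507], TCP at [0.238, 0.632, 0.227] pointing down, gripper open.
Joint ranges: [-176.03, 176.03], [-82.01, 121.73], [-58.28, 71.71], [-173.87, 95.51], [-174.79, -0.11], [-173.66, 173.66]. Speed limits (degrees/s): [136.94, 136.94, 172.46, 180, 180, 180].

### API

Orientations are given as [roll, pitch, yaw] about the fixed x, y, z axes, in that order (R = Rz(yaw) Ry(pitch) Rx(roll)).
In Python, from plant import r gives the robot as it stands. The module is installed in compiled form; this text tells all that it offers.
- The arm moves only by the tool play_rows, never from a script. Its argument "rows" is a list of rows, each an object with "slide": the shift along the tool's x, y, z as a fraction of full scale, a list of three; "delta_rot": the turn, a rotation vector about the tool's x, y, z as a fraction of full scale, a list of three; "fingers": the opening, from -1 (shut) to 1 (fully open). In form: [{"slide": [x, y, z], "delta_rot": [rx, ry, rz], "fingers": fingers}, ...]. A call has 1 to 8 rows; each row shifts and turns the commanded pose from where the row before left it, along the tool's axes as they then stand; what a row does not reach is not made up. Full scale, the value 1, is 0.15 m for a shift and 0.08 rad for a turn. A row lasts 1/8 s, in which the tool goes at most 62.5 mm and 10.7 degrees, less where a joint would pass 70% of its speed; a pose out of reach is approached as far as the arm can. A call with a number of a shift or a turn outside -1 to 1 is refused whole. A call with a gripper value outside its range is refused whole. The fingers move at their own pace and stop on an object; "squeeze" is the grip in N (left out, the last holds). Time passes only in rows, so rows that do not move let the fingers close. It gives the time, the measured TCP pose, the force, the opening and the grip force at its end, in the units of the state.
- r.get_state(): the state, without advancing time (a new reading comes with each control period).
- r.capture(name): name is "scene" or "side" or "wrist"; returns a dict with "image" (400x640x3 uint8, blue, green, red), "fx", "fy", "cx", "cy" (pixels), "R" (3x3) and "t" (3): a world point X has camera coordinates R X + t; the wrist camera has in their place "T_tool_cam" (4x4, takes a point from camera to tool coordinates, whose origin is the TCP and whose axes are the flange's). Camera axes: x right, y down, z forward; pixel columns grow to the right and rows downward; lengths in m; the calibration is good to about 2 mm. The wrist camera is an equidistant fisheye: a pixel r from the principal point sees the ray r / f radians off the axis. A picture is of the moment at which its call begins: read the wrist's pose just before it. There is no depth.
- r.close_job(): hands the job in; it is judged then, once.
The state is a dict: "time_s": time; "joints": joint angles; "qd": joint speeds; "joint_torque": joint torques, N m; "tcp_pos": TCP position; "eef_rot": TCP orientation; "contact_force": force on the tool from outside, world axes, zero at the start; "moment": the same for the moment, N m; "gripper_width": finger opening in m; "gripper_force": force on a finger pad.
Only numpy, scipy, OpenCV 4.12 (cv2) and the standard library are available. Lean on these libraries where they do the work, as an engineer would, in place of code of your own. Each camera call takes 0.05 s, during which the arm holds its last target. There are 200 camera calls.

## Working session

There is one attempt and no reset: what is moved stays moved. The work goes in short steps, Python scripts to look and compute and a tool call to move; the robot and the scene stay as the last step left them, time stands still between calls to the robot, and variables do not carry over. Pictures are saved under pics/ and viewed, at most 10 in all, crops included, and the job is handed in when it is done.

Besides the shell and the picture viewer there is one more tool, called after "Call:" by a JSON object that holds its "name" and its "arguments", one argument or row to a line. play_rows: Moves the arm, as the interface text tells. Shift numbers are shares of 0.15 m and turn numbers shares of 0.08 rad, none past 1 either way. Its arguments: {"type":"object","properties":{"rows":{"type":"array"},"squeeze":{"type":"number"}},"required":["rows"]}

```bash
mkdir -p pics; python3 - <<'E'
from plant import r
import cv2,json
s=r.get_state();print(s)
for n in("scene","side"):
    c=r.capture(n);cv2.imwrite(f"pics/{n}0.png",c["image"])
    print(n,c["fx"],c["fy"],c["cx"],c["cy"],c["R"],c["t"])
E
```

```text
{'time_s': 0.0, 'joints': array([ 8.58915755e+01,  2.05919939e+01,  6.33123750e-01, -1.85023448e-02,
       -7.01346821e+01, -1.65054301e+01]), 'qd': array([-0.02815506,  0.02409107,  0.05857717,  0.04336991,  0.08303644,
       -0.08560861]), 'joint_torque': array([ 1.95192308e-05, -5.82722104e+01,  2.93058532e+01,  6.99723333e+00,
        7.06657040e-03, -1.64618368e-04]), 'tcp_pos': array([0.23752527, 0.63131108, 0.22561652]), 'eef_rot': array([ 1.79905361e+02, -9.90461291e-03, -2.06201479e+01]), 'contact_force': array([ 0.56696627,  0.34880945, -0.38797489]), 'moment': array([ 0.03205638, -0.02237867,  0.03639911]), 'gripper_force': 0.0, 'gripper_width': 0.08786525907107655}
scene 443.2082621052958 443.2082621052958 326.78957545923606 196.6097176109503 [[ 0.59302815 -0.8049054  -0.02109279]
 [-0.40510329 -0.27562284 -0.87173584]
 [ 0.69585123  0.52550866 -0.48952192]] [-0.29748823  0.28453522  1.0947872 ]
side 487.19536832748787 487.19536832748787 315.8582732771218 203.59604415827988 [[ 0.27294256 -0.96169195 -0.02551358]
 [-0.38585647 -0.08514091 -0.91862169]
 [ 0.88125884  0.26057554 -0.39431364]] [-0.10982618  0.27549074  1.22444633]
```

View pics/scene0.png

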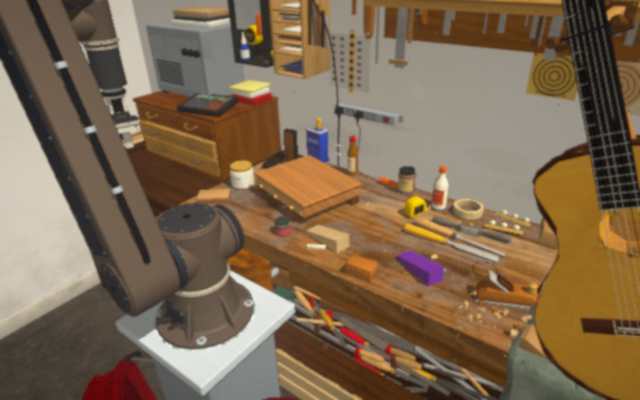

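View pics/side0.png

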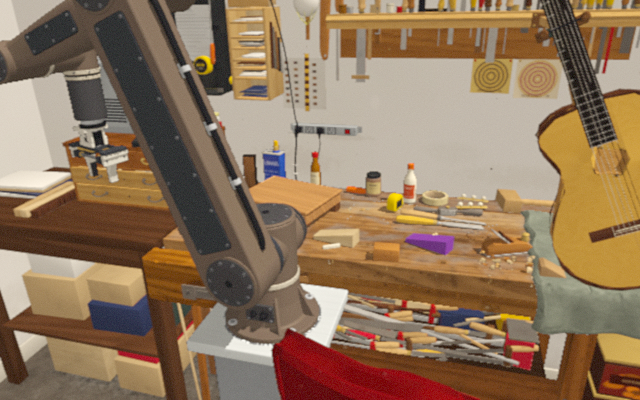

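```bash
cat > h.py <<'E'
import numpy as np,cv2
def ray(c,uv):
    d=np.array([(uv[0]-c["cx"])/c["fx"],(uv[1]-c["cy"])/c["fy"],1.])
    R=np.array(c["R"]);return -R.T@np.array(c["t"]),R.T@d
def plane(c,uv,z):
    o,d=ray(c,uv);return o+d*(z-o[2])/d[2]
def proj(c,X):
    p=np.array(c["R"])@X+c["t"];return np.array([c["fx"]*p[0]/p[2]+c["cx"],c["fy"]*p[1]/p[2]+c["cy"]])
E
python3 - <<'E'
import cv2
a=cv2.imread("pics/scene0.png")[150:290,240:440]
b=cv2.imread("pics/side0.png")[170:270,235:435]
cv2.imwrite("pics/c1.png",cv2.resize(a,None,fx=4,fy=4,interpolation=cv2.INTER_CUBIC))
cv2.imwrite("pics/c2.png",cv2.resize(b,None,fx=4,fy=4,interpolation=cv2.INTER_CUBIC))
E
```

```text
(no output)
```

View pics/c1.png

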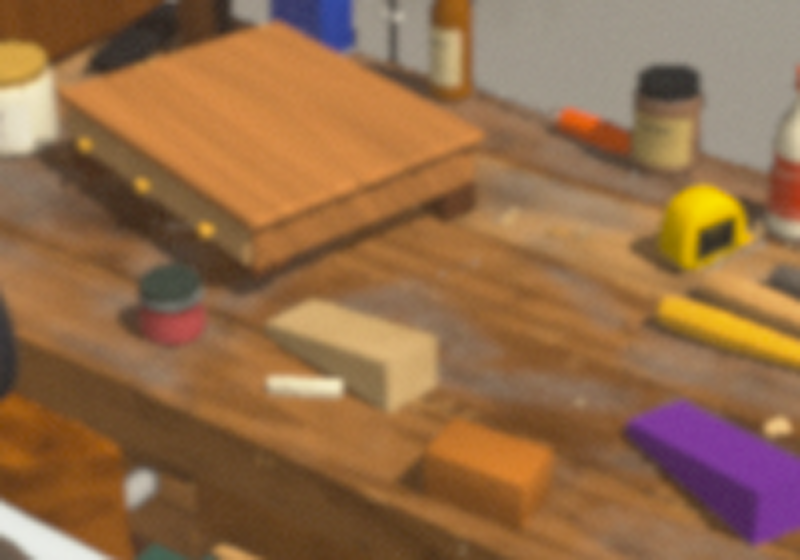

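View pics/c2.png

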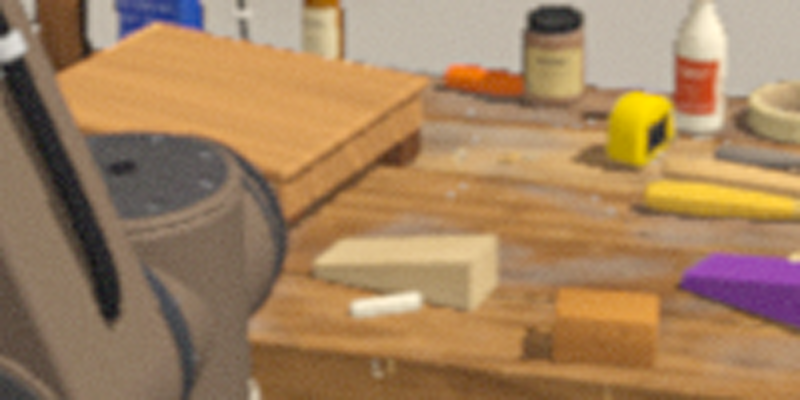

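```bash
python3 - <<'E'
from plant import r
from h import *
np.set_printoptions(precision=4,suppress=True)
c=r.capture("scene");s=r.capture("side")
f=lambda u,v:((u+.5)/4-.5+240,(v+.5)/4-.5+150)
g=lambda u,v:((u+.5)/4-.5+235,(v+.5)/4-.5+170)
C={n:plane(c,f(*p),.08)[:2] for n,p in dict(FL=(62,93),BL=(275,22),BR=(485,135),FR=(250,228)).items()}
print(C)
for a,b in(("FL","BL"),("BL","BR"),("BR","FR"),("FR","FL")):
    d=C[b]-C[a];print(a,b,np.linalg.norm(d),np.degrees(np.arctan2(d[1],d[0])))
print("side FR,BR",plane(s,g(282,183),.08),plane(s,g(430,85),.08),plane(s,g(158,24),.08))
for n,p,z in(("thinL",(315,300),.012),("thinR",(270,325),.012),("thkL",(438,343),.045),("thkR",(387,362),.045),("thkLb",(438,380),0),("thkRb",(390,410),0),("jar",(172,345),0),("jartop",(172,275),.048),("blank",(268,393),0),("blankr",(343,398),0),("rose",(460,422),.04),("rose2",(553,455),.04),("rose3",(518,488),.04),("rose4",(425,458),.04)):
    print(n,plane(c,f(*p),z)[:2])
for n,p,z in(("thinL",(347,238),.012),("thinR",(315,263),.012),("thkL",(497,237),.045),("thkR",(471,262),.045),("thkLb",(497,280),0),("thkRb",(471,308),0)):
    print("side",n,plane(s,g(*p),z)[:2])
E
```

```text
{'FL': array([0.5169, 0.3281]), 'BL': array([0.7453, 0.2659]), 'BR': array([ 0.6602, -0.0286]), 'FR': array([0.4276, 0.0383])}
FL BL 0.23674932272985158 -15.22388006943159
BL BR 0.3065391440720943 -106.11640293588341
BR FR 0.2420746918297203 163.96831033557126
FR FL 0.3032565161045633 72.87201877094522
side FR,BR [0.4168 0.0379 0.08  ] [ 0.6492 -0.0306  0.08  ] [0.7507 0.2681 0.08  ]
thinL [ 0.457 -0.   ]
thinR [0.4088 0.0072]
thkL [ 0.4222 -0.1407]
thkR [ 0.3814 -0.124 ]
thkLb [ 0.4363 -0.1314]
thkRb [ 0.3851 -0.1235]
jar [0.3574 0.0643]
jartop [0.3788 0.0786]
blank [ 0.3506 -0.0367]
blankr [ 0.3774 -0.0864]
rose [ 0.3573 -0.2024]
rose2 [ 0.3621 -0.2733]
rose3 [ 0.3193 -0.2724]
rose4 [ 0.3107 -0.205 ]
side thinL [ 0.4646 -0.0018]
side thinR [0.4144 0.0115]
side thkL [ 0.4286 -0.136 ]
side thkR [ 0.3811 -0.1249]
side thkLb [ 0.441  -0.1339]
side thkRb [ 0.3897 -0.1233]
```

Call:
{"name": "play_rows", "arguments": {
  "rows": [
    {"slide":[0.27,0.31,0],"delta_rot":[0,0,0],"fingers":-1},
    {"slide":[0.27,0.31,0],"delta_rot":[0,0,0],"fingers":-1},
    {"slide":[0.27,0.31,0],"delta_rot":[0,0,0],"fingers":-1},
    {"slide":[0.27,0.31,0],"delta_rot":[0,0,0],"fingers":-1},
    {"slide":[0.27,0.31,0],"delta_rot":[0,0,0],"fingers":-1},
    {"slide":[0.27,0.31,0],"delta_rot":[0,0,0],"fingers":-1},
    {"slide":[0.27,0.31,0],"delta_rot":[0,0,0],"fingers":-1},
    {"slide":[0.27,0.31,0],"delta_rot":[0,0,0],"fingers":-1}
  ],
  "squeeze": 10
}}

```text
time_s: 1.2
tcp_pos: [0.4102, 0.1677, 0.2269]
eef_rot: [-180.0, -0.0, -20.6]
contact_force: [2.2, 1.0, -0.9]
gripper_width: 0.0134
gripper_force: 0.0
```

Call:
{"name": "play_rows", "arguments": {
  "rows": [
    {"slide":[0.27,0.31,0],"delta_rot":[0,0,0],"fingers":-1},
    {"slide":[0.27,0.31,0],"delta_rot":[0,0,0],"fingers":-1},
    {"slide":[0,0,0],"delta_rot":[0,0,1],"fingers":-1},
    {"slide":[0,0,0],"delta_rot":[0,0,1],"fingers":-1},
    {"slide":[0,0,0],"delta_rot":[0,0,1],"fingers":-1},
    {"slide":[0,0,0],"delta_rot":[0,0,1],"fingers":-1},
    {"slide":[0,0,0],"delta_rot":[0,0,1],"fingers":-1},
    {"slide":[0,0,0],"delta_rot":[0,0,1],"fingers":-1}
  ]
}}

```text
time_s: 2.2
tcp_pos: [0.4529, 0.0539, 0.2265]
eef_rot: [-180.0, 0.0, -48.3]
contact_force: [0.0, -0.4, 0.3]
gripper_width: 0.0003
gripper_force: 0.0
```

Call:
{"name": "play_rows", "arguments": {
  "rows": [
    {"slide":[0,0,0],"delta_rot":[0,0,1],"fingers":-1},
    {"slide":[0,0,0],"delta_rot":[0,0,1],"fingers":-1},
    {"slide":[0,0,0],"delta_rot":[0,0,1],"fingers":-1},
    {"slide":[0,0,0],"delta_rot":[0,0,1],"fingers":-1},
    {"slide":[0,0,0],"delta_rot":[0,0,1],"fingers":-1},
    {"slide":[0,0,0],"delta_rot":[0,0,1],"fingers":-1},
    {"slide":[0,0,0],"delta_rot":[0,0,1],"fingers":-1},
    {"slide":[0,0,0],"delta_rot":[0,0,1],"fingers":-1}
  ]
}}

```text
time_s: 3.2
tcp_pos: [0.4529, 0.0539, 0.2265]
eef_rot: [180.0, 0.0, -84.9]
contact_force: [-0.7, 0.0, -0.2]
gripper_width: 0.0005
gripper_force: 0.0
```

Call:
{"name": "play_rows", "arguments": {
  "rows": [
    {"slide":[0,0,0],"delta_rot":[0,0,1],"fingers":-1},
    {"slide":[0,0,0],"delta_rot":[0,0,1],"fingers":-1},
    {"slide":[0,0,0],"delta_rot":[0,0,1],"fingers":-1},
    {"slide":[0,0,0],"delta_rot":[0,0,1],"fingers":-1},
    {"slide":[0,0,0],"delta_rot":[0,0,0],"fingers":-1}
  ]
}}

```text
time_s: 3.82
tcp_pos: [0.4529, 0.0539, 0.2265]
eef_rot: [180.0, 0.0, -103.1]
contact_force: [0.2, 0.0, 0.5]
gripper_width: 0.0004
gripper_force: 0.0
```

```bash
python3 - <<'E'
from plant import r
import cv2,pickle
s=r.get_state();print(s["time_s"],s["joints"],s["tcp_pos"],s["eef_rot"],s["contact_force"])
c=r.capture("wrist");c["tcp"]=s["tcp_pos"];c["rot"]=s["eef_rot"]
pickle.dump(c,open("w1.pkl","wb"));cv2.imwrite("pics/w1.png",c["image"]);print(c["fx"],c["cx"],c["cy"],c["T_tool_cam"])
E
```

```text
3.825 [ 3.16521818e+01 -6.08064196e-01 -2.55903803e+01 -5.36493777e-03
 -6.50222228e+01 -4.47416844e+01] [0.45288169 0.05390538 0.22651271] [ 1.79993353e+02  2.59068419e-04 -1.03091768e+02] [0.22860216 0.04567351 0.47654243]
309.70691628693146 318.51058139188456 198.91980383403697 [[ 1.97075126e-04 -9.64138080e-01 -2.65401061e-01  7.16781477e-02]
 [ 9.99999562e-01 -5.28975737e-05  9.34719716e-04  6.64584422e-04]
 [-9.15237945e-04 -2.65401129e-01  9.64137647e-01 -1.58151098e-01]
 [ 0.00000000e+00  0.00000000e+00  0.00000000e+00  1.00000000e+00]]
```

View pics/w1.png

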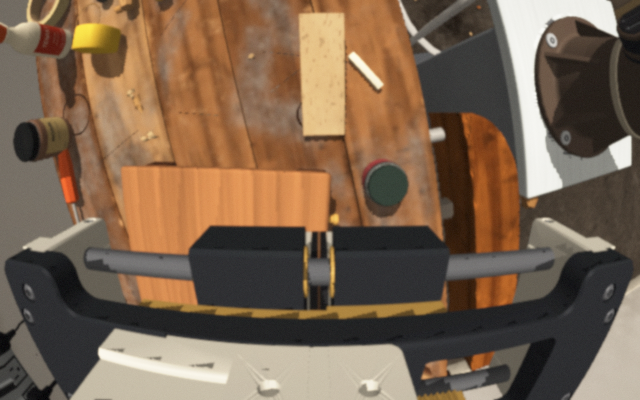

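```bash
cat >> h.py <<'E'
from scipy.spatial.transform import Rotation as Ro
def wplane(c,uv,z):
    p=np.array([uv[0]-c["cx"],uv[1]-c["cy"]]);r=np.hypot(*p);th=r/c["fx"]
    d=np.r_[p/r*np.sin(th),np.cos(th)];T=np.array(c["T_tool_cam"])
    R=Ro.from_euler("xyz",c["rot"],degrees=True).as_matrix()
    o=R@T[:3,3]+c["tcp"];d=R@T[:3,:3]@d
    return (o+d*(z-o[2])/d[2])[:2]
E
python3 - <<'E'
from h import *
import pickle
np.set_printoptions(precision=4,suppress=True)
c=pickle.load(open("w1.pkl","rb"));im=c["image"]
hsv=cv2.cvtColor(im,cv2.COLOR_BGR2HSV)
ref=np.median(hsv[30:120,308:336].reshape(-1,3),0);print("hsv",ref)
m=cv2.inRange(hsv,ref-[6,35,60],ref+[6,35,60]);m[:, :280]=0;m[:,365:]=0;m[160:]=0
m=cv2.morphologyEx(m,cv2.MORPH_OPEN,np.ones((3,3)))
k=max(cv2.findContours(m,0,2)[0],key=cv2.contourArea)
print(cv2.boundingRect(k),cv2.boxPoints(cv2.minAreaRect(k)))
q=dict(thnR=(344,134.5,.012),thnL=(301,136,.012),tkL=(300,14,.045),tkR=(343,12.5,.045),FR=(330,172,.08),BR=(122,166,.08),jar=(386,184,.048),b1=(350,52,.01),b2=(380,90,.01))
P={n:wplane(c,v[:2],v[2]) for n,v in q.items()};print(P)
a=(P["thnL"]+P["thnR"])/2;b=(P["tkL"]+P["tkR"])/2;d=a-b
print("thin",a,"thick",b,"len",np.hypot(*d),"ang",np.degrees(np.arctan2(d[1],d[0])),"w",np.hypot(*(P["thnL"]-P["thnR"])),np.hypot(*(P["tkL"]-P["tkR"])))
e=P["BR"]-P["FR"];print("chest edge",np.hypot(*e),np.degrees(np.arctan2(e[1],e[0])))
x=e/np.hypot(*e);y=np.array([-x[1],x[0]]);leg=P["FR"]+.022*x+.024*y
print("leg",leg,"thin in chest rel leg",(a-leg)@x,(a-leg)@y,"dir",d@x,d@y)
E
```

```text
hsv [ 19. 104. 230.]
(298, 12, 47, 124) [[298.  12.]
 [344.  12.]
 [344. 135.]
 [298. 135.]]
{'thnR': array([0.4109, 0.0131]), 'thnL': array([0.4616, 0.0033]), 'tkL': array([ 0.4291, -0.1333]), 'tkR': array([ 0.3829, -0.1246]), 'FR': array([0.4372, 0.0414]), 'BR': array([ 0.6657, -0.0234]), 'jar': array([0.3783, 0.0748]), 'b1': array([ 0.3812, -0.0839]), 'b2': array([ 0.356, -0.031])}
thin [0.4363 0.0082] thick [ 0.406  -0.1289] len 0.1404329260584887 ang 77.5470551334409 w 0.051601313755519594 0.04705883316805242
chest edge 0.23754321522456096 -15.829744582975815
leg [0.4649 0.0585] thin in chest rel leg -0.01382530387736942 -0.05621257539391453 dir -0.008271802696864476 0.14018910086555622
```

```bash
python3 - <<'E'
import cv2,numpy as np
a=cv2.imread("pics/w1.png")[125:235,270:370]
b=cv2.imread("pics/scene0.png")[170:235,270:370]
z=lambda i,k:cv2.resize(i,None,fx=k,fy=k,interpolation=cv2.INTER_CUBIC)
A=z(a,4);B=z(b,4);o=np.zeros((440,800,3),np.uint8);o[:440,:400]=A;o[:260,400:]=B
cv2.imwrite("pics/c3.png",o)
E
```

```text
(no output)
```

View pics/c3.png

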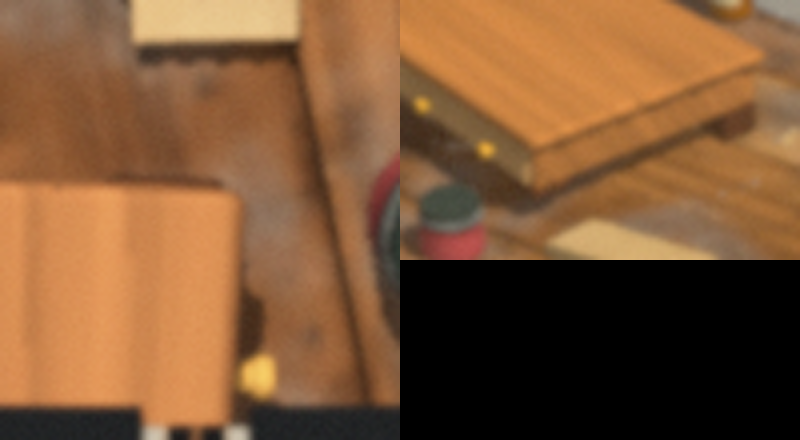

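```bash
python3 - <<'E'
from plant import r
from h import *
import pickle
np.set_printoptions(precision=4,suppress=True)
w=pickle.load(open("w1.pkl","rb"));c=r.capture("scene");s=r.capture("side")
for z in(.07,.075,.08):
    print(z,"FR",wplane(w,(330.1,172.1),z),plane(c,(302.3,206.7),z)[:2],"BR",wplane(w,(122,166),z),plane(c,(361,183.5),z)[:2],plane(s,(342.1,190.9),z)[:2])
E
```

```text
0.07 FR [0.4372 0.0434] [0.4404 0.0486] BR [ 0.6733 -0.0236] [ 0.6759 -0.0193] [ 0.6733 -0.0249]
0.075 FR [0.4371 0.0425] [0.434  0.0431] BR [ 0.6695 -0.0235] [ 0.6678 -0.0243] [ 0.6611 -0.0277]
0.08 FR [0.4371 0.0415] [0.4275 0.0375] BR [ 0.6657 -0.0234] [ 0.6597 -0.0294] [ 0.6489 -0.0306]
```

Call:
{"name": "play_rows", "arguments": {
  "rows": [
    {"slide":[-0.058,-0.07,0.28],"delta_rot":[0,0,0],"fingers":-1},
    {"slide":[0,0,0.28],"delta_rot":[0,0,0.85],"fingers":-1},
    {"slide":[0,0,0.25],"delta_rot":[0,0,0],"fingers":-1},
    {"slide":[0,0,0.02],"delta_rot":[0,0,0],"fingers":-1},
    {"slide":[0,0,0.02],"delta_rot":[0,0,0],"fingers":-1},
    {"slide":[0,0,0.02],"delta_rot":[0,0,0],"fingers":-1}
  ]
}}

```text
time_s: 4.72
tcp_pos: [0.4663, 0.0606, 0.0974]
eef_rot: [-179.9, 0.1, -107.0]
contact_force: [-0.2, 1.2, 0.7]
gripper_width: 0.0004
gripper_force: 0.0
```

Call:
{"name": "play_rows", "arguments": {
  "rows": [
    {"slide":[0,0,0.03],"delta_rot":[0,0,0],"fingers":-1},
    {"slide":[0,0,0.03],"delta_rot":[0,0,0],"fingers":-1},
    {"slide":[0,0,0.02],"delta_rot":[0,0,0],"fingers":-1},
    {"slide":[0,0,0.015],"delta_rot":[0,0,0],"fingers":-1},
    {"slide":[0,0,0],"delta_rot":[0,0,0],"fingers":-1}
  ]
}}

```text
time_s: 5.35
tcp_pos: [0.4651, 0.0599, 0.0816]
eef_rot: [180.0, -0.0, -107.0]
contact_force: [0.4, -0.1, -0.7]
gripper_width: 0.0005
gripper_force: 0.0
```

Nearly in contact; now press following the rocking arc.

Call:
{"name": "play_rows", "arguments": {
  "rows": [
    {"slide":[0,0,0.015],"delta_rot":[0,0,0],"fingers":-1},
    {"slide":[0.004,0.005,0.013],"delta_rot":[0,0,0],"fingers":-1},
    {"slide":[0.004,0.005,0.013],"delta_rot":[0,0,0],"fingers":-1},
    {"slide":[0,0,0],"delta_rot":[0,0,0],"fingers":-1}
  ]
}}

```text
time_s: 5.85
tcp_pos: [0.4633, 0.0592, 0.076]
eef_rot: [-180.0, -0.0, -107.0]
contact_force: [-2.7, -0.4, 6.9]
gripper_width: 0.0007
gripper_force: 3.7
```

Call:
{"name": "play_rows", "arguments": {
  "rows": [
    {"slide":[0.004,0.005,0.013],"delta_rot":[0,0,0],"fingers":-1},
    {"slide":[0.004,0.005,0.013],"delta_rot":[0,0,0],"fingers":-1},
    {"slide":[0,0,0],"delta_rot":[0,0,0],"fingers":-1}
  ]
}}

```text
time_s: 6.22
tcp_pos: [0.4613, 0.0584, 0.072]
eef_rot: [180.0, -0.0, -107.0]
contact_force: [-4.1, -0.5, 7.4]
gripper_width: 0.0006
gripper_force: 3.8
```

Call:
{"name": "play_rows", "arguments": {
  "rows": [
    {"slide":[0.006,0.009,0.013],"delta_rot":[0,0,0],"fingers":-1},
    {"slide":[0.006,0.009,0.013],"delta_rot":[0,0,0],"fingers":-1},
    {"slide":[0.005,0.007,0.013],"delta_rot":[0,0,0],"fingers":-1},
    {"slide":[0,0,0],"delta_rot":[0,0,0],"fingers":-1}
  ]
}}

```text
time_s: 6.72
tcp_pos: [0.4584, 0.0575, 0.0665]
eef_rot: [-179.9, 0.1, -107.0]
contact_force: [3.3, -2.2, 5.1]
gripper_width: 0.0004
gripper_force: 2.2
```

Call:
{"name": "play_rows", "arguments": {
  "rows": [
    {"slide":[0.004,0.006,0.01],"delta_rot":[0,0,0],"fingers":-1},
    {"slide":[0.004,0.006,0.01],"delta_rot":[0,0,0],"fingers":-1},
    {"slide":[0,0,0],"delta_rot":[0,0,0],"fingers":-1}
  ]
}}

```text
time_s: 7.1
tcp_pos: [0.4557, 0.057, 0.0631]
eef_rot: [-180.0, 0.0, -107.0]
contact_force: [2.0, -0.0, 4.4]
gripper_width: 0.0003
gripper_force: 1.9
```

Call:
{"name": "play_rows", "arguments": {
  "rows": [
    {"slide":[0.002,0.003,0.01],"delta_rot":[0,0,0],"fingers":-1},
    {"slide":[0.002,0.003,0.01],"delta_rot":[0,0,0],"fingers":-1},
    {"slide":[0,0,0],"delta_rot":[0,0,0],"fingers":-1}
  ]
}}

```text
time_s: 7.48
tcp_pos: [0.4558, 0.0569, 0.062]
eef_rot: [-179.8, 0.1, -106.9]
contact_force: [-3.4, -1.6, 25.8]
gripper_width: 0.0009
gripper_force: 13.2
```

Call:
{"name": "play_rows", "arguments": {
  "rows": [
    {"slide":[-0.004,-0.006,-0.02],"delta_rot":[0,0,0],"fingers":-1},
    {"slide":[-0.008,-0.011,-0.022],"delta_rot":[0,0,0],"fingers":-1},
    {"slide":[-0.008,-0.011,-0.022],"delta_rot":[0,0,0],"fingers":-1},
    {"slide":[-0.008,-0.011,-0.022],"delta_rot":[0,0,0],"fingers":-1},
    {"slide":[-0.007,-0.01,-0.022],"delta_rot":[0,0,0],"fingers":-1},
    {"slide":[-0.006,-0.008,-0.022],"delta_rot":[0,0,0],"fingers":-1},
    {"slide":[-0.004,-0.005,-0.04],"delta_rot":[0,0,0],"fingers":-1},
    {"slide":[0,0,-0.3],"delta_rot":[0,0,0],"fingers":-1}
  ]
}}

```text
time_s: 8.48
tcp_pos: [0.4621, 0.0587, 0.1281]
eef_rot: [179.6, -0.3, -107.1]
contact_force: [1.1, 1.1, -0.2]
gripper_width: 0.0004
gripper_force: 0.0
```

Call:
{"name": "play_rows", "arguments": {
  "rows": [
    {"slide":[0,0,0],"delta_rot":[0,0,0],"fingers":-1},
    {"slide":[0.3,0,0],"delta_rot":[0,0,0],"fingers":-1},
    {"slide":[0.4,0,0],"delta_rot":[0,0,0],"fingers":-1},
    {"slide":[0.4,0,0],"delta_rot":[0,0,0],"fingers":-1},
    {"slide":[0.43,-0.025,0],"delta_rot":[0,0,0],"fingers":-1},
    {"slide":[0,0,0],"delta_rot":[0,0,0],"fingers":-1},
    {"slide":[0,0,0],"delta_rot":[0,0,0],"fingers":-1}
  ]
}}

```text
time_s: 9.35
tcp_pos: [0.4011, -0.1587, 0.1298]
eef_rot: [179.9, -0.0, -107.1]
contact_force: [-0.0, -0.1, -0.8]
gripper_width: 0.0005
gripper_force: 0.0
```

```bash
python3 - <<'E'
from plant import r
import cv2,pickle
s=r.get_state();print(s["time_s"],s["joints"],s["tcp_pos"],s["eef_rot"],s["contact_force"])
c=r.capture("wrist");c["tcp"]=s["tcp_pos"];c["rot"]=s["eef_rot"]
pickle.dump(c,open("w2.pkl","wb"));i=c["image"];d=r.capture("scene")["image"]
cv2.imwrite("pics/w2.png",cv2.hconcat([cv2.resize(i,(400,250)),cv2.resize(d[140:265,240:440],(400,250))]))
E
```

```text
9.35 [ 4.79073789e+00  2.56492195e+00 -3.64568183e+01 -2.23756799e-02
 -5.10650514e+01 -2.19075190e+01] [ 0.40113548 -0.15873818  0.12980893] [ 1.79912988e+02 -1.62550884e-02 -1.07130844e+02] [-0.02833333 -0.07963003 -0.80053118]
```

View pics/w2.png

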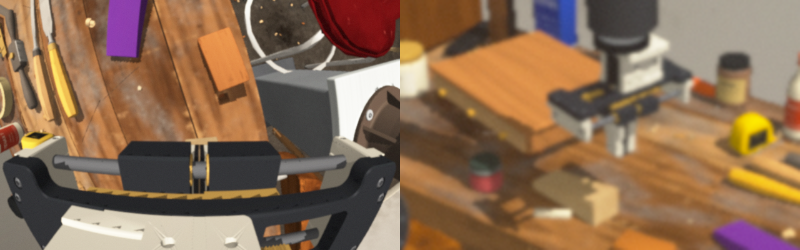

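Call:
{"name": "play_rows", "arguments": {
  "rows": [
    {"slide":[0,0,0.3],"delta_rot":[0,0,0],"fingers":-1},
    {"slide":[0,0,0.3],"delta_rot":[0,0,0],"fingers":-1},
    {"slide":[0,0,0.14],"delta_rot":[0,0,0],"fingers":-1},
    {"slide":[0,0,0],"delta_rot":[0,0,0],"fingers":-1},
    {"slide":[-0.05,0,0],"delta_rot":[0,0,0],"fingers":-1},
    {"slide":[-0.05,0,0],"delta_rot":[0,0,0],"fingers":-1},
    {"slide":[0,0,0],"delta_rot":[0,0,0],"fingers":-1}
  ]
}}

```text
time_s: 10.32
tcp_pos: [0.4073, -0.1433, 0.0203]
eef_rot: [-179.9, 0.0, -106.9]
contact_force: [0.4, -0.6, -0.1]
gripper_width: 0.0007
gripper_force: 0.0
```

Call:
{"name": "play_rows", "arguments": {
  "rows": [
    {"slide":[-0.03,0,0],"delta_rot":[0,0,0],"fingers":-1},
    {"slide":[-0.03,0,0],"delta_rot":[0,0,0],"fingers":-1},
    {"slide":[-0.03,0,0],"delta_rot":[0,0,0],"fingers":-1},
    {"slide":[-0.03,0,0],"delta_rot":[0,0,0],"fingers":-1},
    {"slide":[0,0,0],"delta_rot":[0,0,0],"fingers":-1}
  ]
}}

```text
time_s: 10.95
tcp_pos: [0.4119, -0.1266, 0.0194]
eef_rot: [-180.0, 0.0, -107.0]
contact_force: [-0.6, -0.5, -0.0]
gripper_width: 0.0001
gripper_force: 0.0
```

Call:
{"name": "play_rows", "arguments": {
  "rows": [
    {"slide":[-0.03,0,0],"delta_rot":[0,0,0],"fingers":-1},
    {"slide":[-0.03,0,0],"delta_rot":[0,0,0],"fingers":-1},
    {"slide":[-0.03,0,0],"delta_rot":[0,0,0],"fingers":-1},
    {"slide":[-0.03,0,0],"delta_rot":[0,0,0],"fingers":-1},
    {"slide":[-0.03,0,0],"delta_rot":[0,0,0],"fingers":-1},
    {"slide":[0,0,0],"delta_rot":[0,0,0],"fingers":-1}
  ]
}}

```text
time_s: 11.7
tcp_pos: [0.4185, -0.105, 0.0195]
eef_rot: [-180.0, 0.0, -107.0]
contact_force: [1.1, -0.2, 1.1]
gripper_width: 0.0005
gripper_force: 0.0
```

```bash
python3 - <<'E'
from plant import r
import cv2
d=r.capture("scene")["image"];e=r.capture("side")["image"]
z=lambda i:cv2.resize(i,(400,300),interpolation=cv2.INTER_CUBIC)
cv2.imwrite("pics/p3.png",cv2.hconcat([z(d[180:270,280:400]),z(e[180:270,280:400])]))
E
```

```text
(no output)
```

View pics/p3.png

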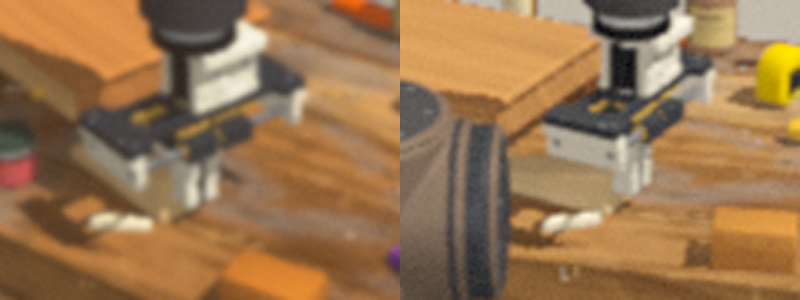

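Call:
{"name": "play_rows", "arguments": {
  "rows": [
    {"slide":[-0.03,0,0],"delta_rot":[0,0,0],"fingers":-1},
    {"slide":[-0.03,0,0],"delta_rot":[0,0,0],"fingers":-1},
    {"slide":[-0.03,0,0],"delta_rot":[0,0,0],"fingers":-1},
    {"slide":[-0.03,0,0],"delta_rot":[0,0,0],"fingers":-1},
    {"slide":[-0.02,0,0],"delta_rot":[0,0,0],"fingers":-1},
    {"slide":[0,0,0],"delta_rot":[0,0,0],"fingers":-1}
  ]
}}

```text
time_s: 12.55
tcp_pos: [0.4246, -0.085, 0.0195]
eef_rot: [-180.0, 0.0, -107.0]
contact_force: [0.1, -0.2, 0.6]
gripper_width: 0.0005
gripper_force: 0.0
```

Call:
{"name": "play_rows", "arguments": {
  "rows": [
    {"slide":[-0.02,0,0],"delta_rot":[0,0,0],"fingers":-1},
    {"slide":[-0.02,0,0],"delta_rot":[0,0,0],"fingers":-1},
    {"slide":[0,0,0],"delta_rot":[0,0,0],"fingers":-1}
  ]
}}

```text
time_s: 12.92
tcp_pos: [0.4263, -0.0794, 0.0194]
eef_rot: [-180.0, 0.0, -107.0]
contact_force: [-0.2, -0.5, 0.3]
gripper_width: 0.0007
gripper_force: 0.0
```

Call:
{"name": "play_rows", "arguments": {
  "rows": [
    {"slide":[-0.02,0,0],"delta_rot":[0,0,0],"fingers":-1},
    {"slide":[-0.015,0,0],"delta_rot":[0,0,0],"fingers":-1},
    {"slide":[0,0,0],"delta_rot":[0,0,0],"fingers":-1}
  ]
}}

```text
time_s: 13.3
tcp_pos: [0.4278, -0.0743, 0.0194]
eef_rot: [-180.0, 0.0, -107.0]
contact_force: [-0.3, -0.5, -0.5]
gripper_width: 0.0005
gripper_force: 0.0
```

Call:
{"name": "play_rows", "arguments": {
  "rows": [
    {"slide":[-0.015,0,0],"delta_rot":[0,0,0],"fingers":-1},
    {"slide":[-0.01,0,0],"delta_rot":[0,0,0],"fingers":-1},
    {"slide":[0,0,0],"delta_rot":[0,0,0],"fingers":-1}
  ]
}}

```text
time_s: 13.68
tcp_pos: [0.4289, -0.0708, 0.0194]
eef_rot: [-180.0, 0.0, -107.0]
contact_force: [0.0, -1.0, -0.2]
gripper_width: 0.0003
gripper_force: 0.0
```

Call:
{"name": "play_rows", "arguments": {
  "rows": [
    {"slide":[-0.01,0,0],"delta_rot":[0,0,0],"fingers":-1},
    {"slide":[-0.01,0,0],"delta_rot":[0,0,0],"fingers":-1},
    {"slide":[0,0,0],"delta_rot":[0,0,0],"fingers":-1}
  ]
}}

```text
time_s: 14.05
tcp_pos: [0.4298, -0.0679, 0.0194]
eef_rot: [-180.0, 0.0, -107.0]
contact_force: [0.3, 0.2, -0.2]
gripper_width: 0.0003
gripper_force: 0.0
```

Call:
{"name": "play_rows", "arguments": {
  "rows": [
    {"slide":[-0.01,0,0],"delta_rot":[0,0,0],"fingers":-1},
    {"slide":[-0.01,0,0],"delta_rot":[0,0,0],"fingers":-1},
    {"slide":[0,0,0],"delta_rot":[0,0,0],"fingers":-1}
  ]
}}

```text
time_s: 14.42
tcp_pos: [0.4296, -0.0661, 0.0194]
eef_rot: [179.9, -0.1, -107.0]
contact_force: [-1.1, -9.1, 3.7]
gripper_width: 0.0007
gripper_force: 4.3
```

Call:
{"name": "play_rows", "arguments": {
  "rows": [
    {"slide":[-0.01,0,0],"delta_rot":[0,0,0],"fingers":-1},
    {"slide":[0,0,0],"delta_rot":[0,0,0],"fingers":-1}
  ]
}}

```text
time_s: 14.68
tcp_pos: [0.4294, -0.0653, 0.0194]
eef_rot: [179.9, -0.2, -107.0]
contact_force: [-1.7, -12.1, 6.1]
gripper_width: 0.0003
gripper_force: 6.4
```

```bash
python3 - <<'E'
from plant import r
import cv2
d=r.capture("scene")["image"];e=r.capture("side")["image"]
z=lambda i:cv2.resize(i,(400,300),interpolation=cv2.INTER_CUBIC)
cv2.imwrite("pics/p4.png",cv2.hconcat([z(d[180:270,280:400]),z(e[180:270,280:400])]))
E
```

```text
(no output)
```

View pics/p4.png

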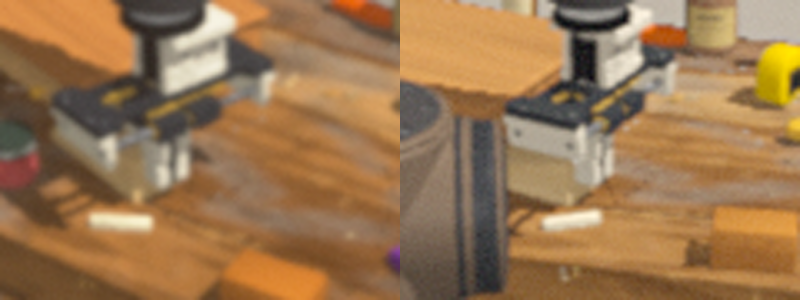

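Call:
{"name": "play_rows", "arguments": {
  "rows": [
    {"slide":[0.05,0,0],"delta_rot":[0,0,0],"fingers":-1},
    {"slide":[0.15,0,0],"delta_rot":[0,0,0],"fingers":-1},
    {"slide":[0,0,0],"delta_rot":[0,0,0],"fingers":-1},
    {"slide":[0,0,-0.35],"delta_rot":[0,0,0],"fingers":-1},
    {"slide":[0,0,-0.35],"delta_rot":[0,0,0],"fingers":-1},
    {"slide":[0,0,-0.2],"delta_rot":[0,0,0],"fingers":-1},
    {"slide":[0,0,0],"delta_rot":[0,0,0],"fingers":-1},
    {"slide":[0,0,0],"delta_rot":[0,0,0],"fingers":-1}
  ]
}}

```text
time_s: 15.78
tcp_pos: [0.4219, -0.0921, 0.1539]
eef_rot: [180.0, 0.0, -107.0]
contact_force: [-0.9, 0.3, -0.8]
gripper_width: 0.0003
gripper_force: 0.0
```

Call:
{"name": "play_rows", "arguments": {
  "rows": [
    {"slide":[-0.35,0,-0.2],"delta_rot":[0,0,0],"fingers":-1},
    {"slide":[-0.35,0,-0.2],"delta_rot":[0,0,0],"fingers":-1},
    {"slide":[-0.35,0.02,-0.1],"delta_rot":[0,0,0],"fingers":-1},
    {"slide":[0,0,0],"delta_rot":[0,0,0],"fingers":-1},
    {"slide":[0,0,0],"delta_rot":[0,0,0],"fingers":-1}
  ]
}}

```text
time_s: 16.4
tcp_pos: [0.4646, 0.059, 0.2278]
eef_rot: [179.9, -0.1, -107.0]
contact_force: [-0.5, 0.1, 0.6]
gripper_width: 0.0005
gripper_force: 0.0
```

```bash
python3 - <<'E'
from plant import r
import cv2,pickle
s=r.get_state();print(s["time_s"],s["tcp_pos"],s["eef_rot"])
c=r.capture("wrist");c["tcp"]=s["tcp_pos"];c["rot"]=s["eef_rot"]
pickle.dump(c,open("w3.pkl","wb"));i=c["image"]
cv2.imwrite("pics/w3.png",cv2.resize(i[40:240,110:410],(780,520)))
E
```

```text
16.4 [0.46460273 0.05904628 0.22780825] [ 1.79866223e+02 -1.12592820e-01 -1.06968153e+02]
```

View pics/w3.png

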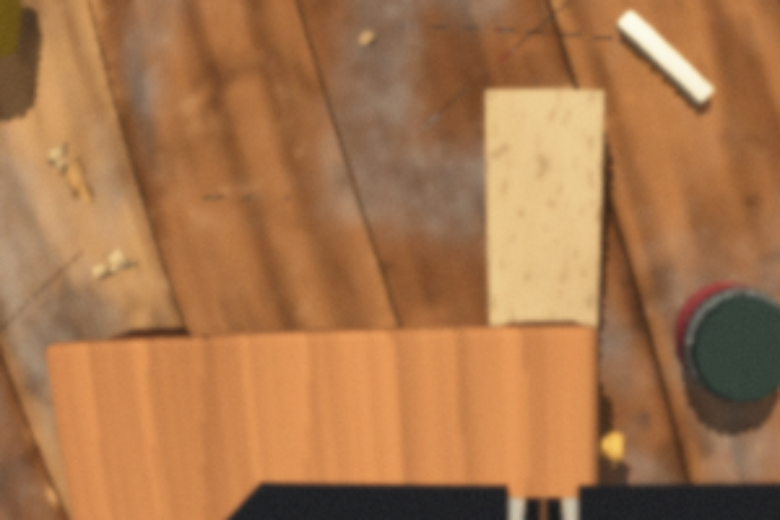

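```bash
python3 - <<'E'
from h import *
import pickle
c=pickle.load(open("w3.pkl","rb"))
for p,z in(((339.6,163.8),.073),((128.5,171.9),.073),((296.5,74.2),.045),((342.5,74.6),.045)):print(wplane(c,p,z))
E
```

```text
[0.43598352 0.04360991]
[ 0.67075701 -0.02359467]
[ 0.45155478 -0.06069939]
[ 0.40397886 -0.04579183]
```

Call:
{"name": "play_rows", "arguments": {
  "rows": [
    {"slide":[0,0,0.3],"delta_rot":[0,0,0],"fingers":-1},
    {"slide":[0,0,0.3],"delta_rot":[0,0,0],"fingers":-1},
    {"slide":[0,0,0.3],"delta_rot":[0,0,0],"fingers":-1},
    {"slide":[0,0,0.05],"delta_rot":[0,0,0],"fingers":-1},
    {"slide":[0,0,0.015],"delta_rot":[0,0,0],"fingers":-1},
    {"slide":[0,0,0],"delta_rot":[0,0,0],"fingers":-1}
  ]
}}

```text
time_s: 17.2
tcp_pos: [0.4664, 0.0592, 0.086]
eef_rot: [-179.9, 0.1, -107.0]
contact_force: [0.1, 0.8, 0.3]
gripper_width: 0.0009
gripper_force: 0.0
```

Call:
{"name": "play_rows", "arguments": {
  "rows": [
    {"slide":[0,0,0.015],"delta_rot":[0,0,0],"fingers":-1},
    {"slide":[0,0,0],"delta_rot":[0,0,0],"fingers":-1}
  ]
}}

```text
time_s: 17.45
tcp_pos: [0.4657, 0.0592, 0.083]
eef_rot: [-179.9, 0.1, -107.0]
contact_force: [-1.3, -0.1, -0.2]
gripper_width: 0.0006
gripper_force: 0.0
```

Call:
{"name": "play_rows", "arguments": {
  "rows": [
    {"slide":[0,0,0.01],"delta_rot":[0,0,0],"fingers":-1},
    {"slide":[0,0,0.01],"delta_rot":[0,0,0],"fingers":-1},
    {"slide":[0,0,0],"delta_rot":[0,0,0],"fingers":-1}
  ]
}}

```text
time_s: 17.82
tcp_pos: [0.4655, 0.0591, 0.0802]
eef_rot: [-180.0, 0.0, -107.0]
contact_force: [-3.5, 0.5, 11.8]
gripper_width: 0.0004
gripper_force: 5.8
```

Call:
{"name": "play_rows", "arguments": {
  "rows": [
    {"slide":[0,0,0.01],"delta_rot":[0,0,0],"fingers":-1},
    {"slide":[0,0,0],"delta_rot":[0,0,0],"fingers":-1}
  ]
}}

```text
time_s: 18.08
tcp_pos: [0.4655, 0.0591, 0.08]
eef_rot: [-180.0, 0.0, -107.0]
contact_force: [-11.3, 0.8, 27.7]
gripper_width: 0.0005
gripper_force: 14.0
```

Call:
{"name": "play_rows", "arguments": {
  "rows": [
    {"slide":[0,0.004,0],"delta_rot":[0,0,0],"fingers":-1},
    {"slide":[0,0,0],"delta_rot":[0,0,0],"fingers":-1},
    {"slide":[0,0,0],"delta_rot":[0,0,0],"fingers":-1},
    {"slide":[0,0,0],"delta_rot":[0,0,0],"fingers":-1},
    {"slide":[0,0,0],"delta_rot":[0,0,0],"fingers":-1},
    {"slide":[0,0,0],"delta_rot":[0,0,0],"fingers":-1},
    {"slide":[0,0,0],"delta_rot":[0,0,0],"fingers":-1},
    {"slide":[0,0,0],"delta_rot":[0,0,0],"fingers":-1}
  ]
}}

```text
time_s: 19.08
tcp_pos: [0.4655, 0.0591, 0.08]
eef_rot: [-179.9, 0.0, -107.0]
contact_force: [-8.0, -0.6, 23.9]
gripper_width: 0.0008
gripper_force: 12.5
```

Call:
{"name": "play_rows", "arguments": {
  "rows": [
    {"slide":[0,0,0],"delta_rot":[0,0,0],"fingers":-1},
    {"slide":[0,0,0],"delta_rot":[0,0,0],"fingers":-1}
  ]
}}

```text
time_s: 19.32
tcp_pos: [0.4655, 0.0592, 0.08]
eef_rot: [-179.9, 0.0, -106.9]
contact_force: [-8.0, -1.0, 26.1]
gripper_width: 0.0008
gripper_force: 12.5
```

Call:
{"name": "play_rows", "arguments": {
  "rows": [
    {"slide":[0,0,-0.03],"delta_rot":[0,0,0],"fingers":-1},
    {"slide":[0,0,-0.1],"delta_rot":[0,0,0],"fingers":-1},
    {"slide":[0,0,-0.35],"delta_rot":[0,0,0],"fingers":-1},
    {"slide":[0,0,-0.35],"delta_rot":[0,0,0],"fingers":-1},
    {"slide":[0,0,-0.17],"delta_rot":[0,0,0],"fingers":-1},
    {"slide":[0,0,0],"delta_rot":[0,0,0],"fingers":-1},
    {"slide":[0,0,0],"delta_rot":[0,0,0],"fingers":-1}
  ]
}}

```text
time_s: 20.2
tcp_pos: [0.4643, 0.0591, 0.2271]
eef_rot: [179.9, -0.0, -107.0]
contact_force: [-0.5, -0.6, -0.2]
gripper_width: 0.0007
gripper_force: 0.0
```

```bash
python3 - <<'E'
from plant import r
import cv2,pickle,numpy as np
from h import *
s=r.get_state();print(s["time_s"],s["tcp_pos"],s["eef_rot"])
c=r.capture("wrist");a=pickle.load(open("w3.pkl","rb"))["image"];b=c["image"]
c["tcp"]=s["tcp_pos"];c["rot"]=s["eef_rot"]
d=cv2.absdiff(a,b)[40:220,110:400].max(2);print((d>50).sum(),d.mean())
print(cv2.phaseCorrelate(cv2.cvtColor(a,6)[40:220,110:400].astype(float),cv2.cvtColor(b,6)[40:220,110:400].astype(float)))
for im in(a,b):
    h=cv2.cvtColor(im,40);m=cv2.inRange(h,(13,69,170),(25,139,255));m[:,:280]=0;m[:,365:]=0;m[161:]=0
    m=cv2.morphologyEx(m,cv2.MORPH_OPEN,np.ones((3,3)));k=max(cv2.findContours(m,0,2)[0],key=cv2.contourArea);print(cv2.minAreaRect(k))
E
```

```text
20.2 [0.46430686 0.05911143 0.22713962] [ 1.79944724e+02 -2.43909474e-02 -1.07026895e+02]
0 2.7602681992337166
((-0.08332224548894374, -0.20653126578606873), 1.0411915657551896)
((318.9999694824219, 116.49998474121094), (45.99999237060547, 86.99998474121094), -0.0)
((318.9999694824219, 116.49998474121094), (45.99999237060547, 86.99998474121094), -0.0)
```

The view is unchanged after the press, so the chest and wedge have not moved and the arm is clear. I'm handing in.

```bash
python3 -c "
from plant import r
print(r.close_job())"
```

```text
the job is handed in; nothing more can be done
None
```

The job is handed in, with no verdict shown: the corner sank about 18 mm on the first press and came back, the wedge is snug under the short leg, and a second press of about 25 N for over a second moved nothing (the push peaked near 12 N, but the chest stayed put to within about 1 mm).

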